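# Clip the chip guard into its bracket beside the vise

## Robot

A 7-joint arm with a two-finger parallel gripper is mounted at the origin on the work surface. World frame = base frame: x ahead of the robot, y to its left, z up, the work surface at z = 0. Lengths are in m, angles in degrees, forces in N, time in s.
With the tool pointing down it reaches from about 0.4 to 0.925 m from the base axis. Payload 5.6 kg.
Tool frame: the origin (TCP) lies midway between the tips of the shut fingers; the grasp point (between the pads) lies 19 mm behind it; z points along the fingers, y is the line along which they close (so a half turn about z gives the same grasp; the last joint's range is limited). The gripper opens to 85 mm and grips with 20 to 120 N. Pads are 22 mm wide; open, the fingers measure 114 mm over their backs; the gripper's body (76 mm by 85 mm) begins 54 mm behind the grasp point. The pads swing forward as they close: fully open they stand 13 mm farther back than shut.
Start: joints at [67.838, 26.786, -0.665, 91.828, 0.344, 61.387, -3.226], TCP at [0.219, -0.612, 0.231] pointing down, gripper open.
Joint ranges: [-144.91, 144.91], [-17.63, 115.5], [-89.93, 88.59], [15.96, 139.68], [-74.01, 254.01], [8.47, 105.57], [-167.45, 167.45]. Speed limits (degrees/s): [147.25, 147.25, 180, 180, 180, 180, 180].

## Interface

Orientations are given as a 3x3 rotation matrix whose columns are the frame's x, y, z axes.
In Python, from bench import bot, imaging, hand_in gives the robot as it stands.
- The arm moves only by the tool drive_tool, never from a script. Its argument "deltas" is a list of rows, each an object of numbers: "wx", "wy", "wz": the turn, a rotation vector about the tool's x, y, z normalised to -1 to 1, where 1 is 30 degrees; "x", "y", "z": the shift along the tool's x, y, z normalised to -1 to 1, where 1 is 400 mm; "jaw": the closure in counts, from 0 (fully open) to 255 (shut). A call has 1 to 12 rows; each row shifts and turns the commanded pose from where the row before left it, along the tool's axes as they then stand; what a row does not reach is not made up. A row lasts 1/8 s, in which the tool goes at most 62.5 mm and 10.7 degrees, less where a joint would pass 70% of its speed; a pose out of reach is approached as far as the arm can. A call with a number of a shift or a turn outside -1 to 1 is refused whole. A call with a gripper value outside its range is refused whole. The fingers move at their own pace and stop on an object; the grip force is fixed at half the most. Time passes only in rows, so rows that do not move let the fingers close. It gives the time, the measured TCP pose, the force, the opening and the grip force at its end, in the units of the state.
- bot.read_state(): the state, without advancing time (a new reading comes with each control period).
- imaging.grab_frame(name): name is "scene" or "side" or "wrist"; returns a dict with "pixels" (480x640x3 uint8, red, green, blue), "z_map" (480x640 float32, m along the optical axis (not along the pixel's ray), 0 where there is no reading), "fx", "fy", "cx", "cy" (pixels), "cam_to_world" (4x4, takes a point from camera to world coordinates); the wrist camera has in their place "hand_eye" (4x4, takes a point from camera to tool coordinates, whose origin is the TCP and whose axes are the flange's). Camera axes: x right, y up, looking along -z (the intrinsics and any distortion apply to the point x, -y, -z); pixel columns grow to the right and rows downward; lengths in m; the calibration is good to about 2 mm. A picture is of the moment at which its call begins: read the wrist's pose just before it.
- hand_in(): hands the job in; it is judged then, once.
The state is a dict: "time": time; "joint_pos": joint angles; "dq": joint speeds; "tau": joint torques, N m; "ee_pos": TCP position; "orientation": TCP orientation; "force": force on the tool from outside, world axes, zero at the start; "wrist_torque": the same for the moment, N m; "opening": finger opening in m; "gripper_force": force on a finger pad.
Only numpy, scipy, OpenCV 4.12 (cv2) and the standard library are available. Lean on these libraries where they do the work, as an engineer would, in place of code of your own. Each camera call takes 0.05 s, during which the arm holds its last target. There are 200 camera calls.

## Task

Take the long chip guard out of the wooden rack and clip it into the leaning bracket on the machine table, hemmed edge down with the hem towards the springs: ease it in without ramming it, until the hem has snapped past both spring leaves and the guard stands home on the ledge, which you have to feel for. Let go of it, then with the fingertips give the middle of its top rail a firm push (about 10 N) down along the guard to confirm that it is home. Leave the short guard in the rack and the other things where they are.

Things in the scene. Friction and masses are not known exactly. Their poses are not given: they have to be found in the camera images.
- guard: The long chip guard: aluminium-framed clear panel, 160 mm wide (y), 115 mm tall (z), sheet 4 mm thick (x -2 to +2 mm), about 0.24 kg. Origin: middle of the sheet's underside; z up the sheet, x its normal. The lower edge has a hem folded out on the +x side only (see hem), the top edge a grip rail (see rail_top). Starts upright in either rack slot, hem away from the robot.
- hem (a point): Point on the outer (+x) face of the guard's hem, at mid width, 8 mm above the underside. The hem runs the full width, from x = 2 to 6 mm, 16 mm tall, edges rounded at 3 mm, so the guard's lower edge is 8 mm thick in all (x -2 to +6 mm).
- rail_top (a point): Middle of the top face of the guard's grip rail, 115 mm above its underside. The rail runs the full width, 12 mm thick (x -6 to +6 mm), 18 mm tall (z 97 to 115 mm). It is pinched across its 12 mm, fingers in line with the sheet; below it only the 4 mm sheet stands between the fingers.
- foot_a (a point): Point on the underside of the guard's sheet, 75 mm towards -y from its middle.
- foot_b (a point): Point on the underside of the guard's sheet, 75 mm towards +y from its middle.
- bracket: Grey steel bracket bolted to the table: base plate 120 x 200 x 6 mm, origin at the middle of its underside, +x away from the robot. It carries the leaning back plate (channel). Fixed; its place and yaw vary.
- channel: The bracket's leaning back plate and end cheeks (cheeks 169 mm apart inside, up to z = 26 mm). Origin 46 mm above the table. z points out of the clip mouth, leaning 30 degrees from vertical to the robot; y along the plate; x across, up and away from the robot, to the springs. The seated guard's x, y, z axes coincide with these and its origin lies at x = y = 0; its height: see jaw_top.
- jaw_top (a point): Middle of the top of the plate's flat face, the rigid jaw (x = -2.3, z = 42 mm in channel); above it a lead-in bends 24 degrees to -x, up to z = 52 mm. The clip carrier (rubber-faced ledge, two spring leaves) is bolted to the plate through slots: its ledge sits anywhere from z = -9 to +9 mm of channel, differently each time, not reported: feel for it. It holds fast.
- leaf_a (a joint): Bright spring-steel leaf of the carrier, 36 mm wide, at y = -50 mm; in rad, 0 shut, 0.075 pushed aside by the hem, about 0 again once snapped in over it. Its round nose (3 mm radius) is 18 mm above the ledge, 5 mm from the jaw face when shut; from there a lead-in flares 25 degrees away from the jaw, up to 42 mm above the ledge, where it is at x = 13 mm.
- leaf_b (a joint): The same leaf at y = +50 mm. Each presses with 3.5 N shut, about 6 N pushed aside. Along the channel both resist from about 23 mm above the ledge, rising to 8 to 13 N in all at 18 mm, less from 16 mm; about 5 mm above the ledge the noses start to snap in over the top of the hem and pull it down; then the guard meets the ledge and the force rises steeply.
- rack: Wooden rack, fixed, 150 x 190 mm, origin at the middle of its underside. Two slots along y, 11 mm wide, centred at x = -40 and +40 mm; slot floor 14 mm above the table, slot walls 12 mm thick with tops 54 mm above the table.
- short_guard: Bystander: a shorter guard without a hem, 100 mm wide, 90 mm tall, rail 8 mm thick, upright in the rack's other slot. Origin at the middle of its underside.
- vise: Bystander: blue drill vise with a steel block in its jaws, 100 x 250 x 65 mm, fixed, centred 190 mm behind the bracket (its +x). Origin at the middle of its underside.
- oil_bottle: Bystander: black cutting-oil bottle, 56 mm across, 150 mm tall, upright, loose. Origin at the middle of its underside.
- steel_angle: Bystander: rusty slotted steel angle, 50 x 140 x 50 mm, lying loose. Origin under the middle of its flat leg.
Not all that is in view belongs to the job. Leave any pink or red look-alike of the bracket alone.

How it is judged:
By the outcome, as a careful person would: the job done as asked, in the order asked, and still so for the second after the job is handed in, with the robot touching nothing.
It also fails if it takes over 64 s, if anything falls off the work surface, if the arm or the gripper's body presses on something with over 40 N, if the wrist force passes 120 N, or if a joint passes its speed limit or range.

## Working session

There is one attempt and no reset: what is moved stays moved. The work goes in short steps, Python scripts to look and compute and a tool call to move; the robot and the scene stay as the last step left them, time stands still between calls to the robot, and variables do not carry over. Pictures are saved under pics/ and viewed, at most 10 in all, crops included, and the job is handed in when it is done.

Besides the shell and the picture viewer there is one more tool, called after "Call:" by a JSON object that holds its "api" and its "payload", one argument or row to a line. drive_tool: Moves the arm, as the interface text tells. Scaled input: -1 to 1 covers 400 mm each way for a shift and 30 degrees each way for a turn. Its arguments: {"type":"object","properties":{"deltas":{"type":"array","items":{"type":"object","properties":{"wx":{"type":"number","minimum":-1,"maximum":1},"wy":{"type":"number","minimum":-1,"maximum":1},"wz":{"type":"number","minimum":-1,"maximum":1},"x":{"type":"number","minimum":-1,"maximum":1},"y":{"type":"number","minimum":-1,"maximum":1},"z":{"type":"number","minimum":-1,"maximum":1},"jaw":{"type":"number"}}}}},"required":["deltas"]}

```bash
mkdir -p pics; ls; python3 - <<'E'
from bench import bot, imaging
import cv2,numpy as np
s=bot.read_state(); print({k:np.round(v,3).tolist() for k,v in s.items()})
for n in("scene","side"):
    f=imaging.grab_frame(n); cv2.imwrite(f"pics/{n}0.png",f["pixels"][...,::-1]); np.savez(f"{n}0.npz",**f)
    print(n,f["fx"],f["fy"],f["cx"],f["cy"],np.round(f["cam_to_world"],3).tolist(),[k for k in f])
E
```

```text
pics
{'time': 0.0, 'joint_pos': [67.836, 26.838, -0.667, 91.882, 0.344, 61.387, -3.226], 'dq': [-0.074, 0.01, -0.033, 0.042, -0.065, -0.095, 0.132], 'tau': [0.0, -53.238, 0.022, -25.13, 0.011, 0.008, 0.0], 'ee_pos': [0.219, -0.611, 0.23], 'orientation': [[0.941, 0.337, -0.001], [0.337, -0.941, 0.002], [-0.0, -0.002, -1.0]], 'force': [-0.127, 0.086, 0.626], 'wrist_torque': [0.034, -0.019, 0.001], 'gripper_force': 0.0, 'opening': 0.085}
scene 483.9067900578597 483.9067900578597 323.6679219684353 237.87848423180256 [[0.777, -0.424, 0.465, 1.143], [0.629, 0.52, -0.578, -0.711], [0.004, 0.742, 0.67, 0.92], [0.0, 0.0, 0.0, 1.0]] ['pixels', 'z_map', 'fx', 'fy', 'cx', 'cy', 'cam_to_world']
side 434.3138216105834 434.3138216105834 320.88584708416283 239.48602519197055 [[-0.891, 0.328, -0.315, 0.14], [-0.455, -0.659, 0.599, 0.78], [-0.012, 0.677, 0.736, 1.058], [0.0, 0.0, 0.0, 1.0]] ['pixels', 'z_map', 'fx', 'fy', 'cx', 'cy', 'cam_to_world']
```

View pics/scene0.png

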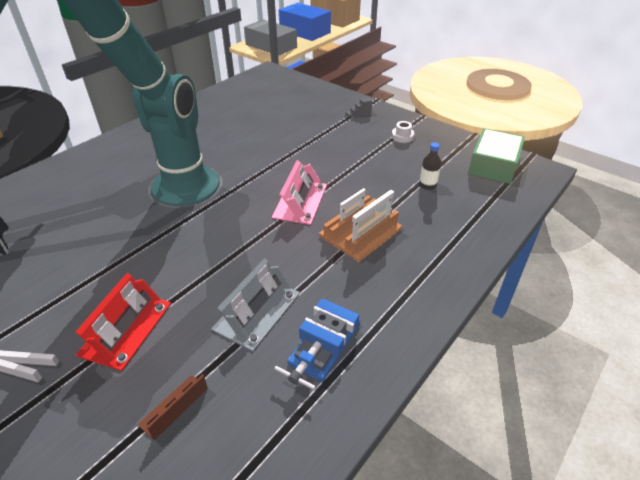

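View pics/side0.png

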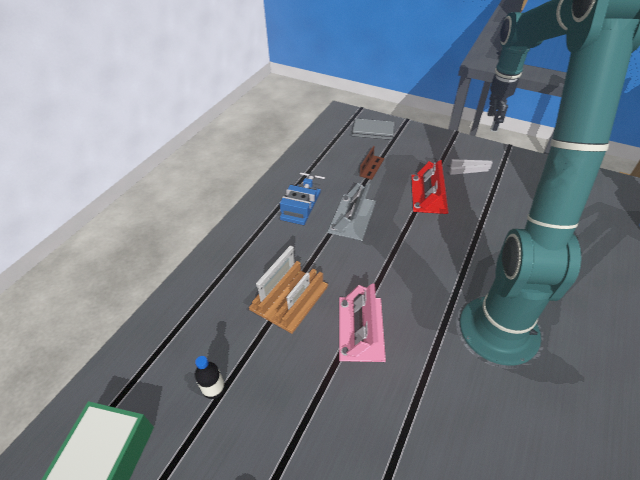

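The candidates are the grey bracket at scene (255,305), the pink one at (300,195) and the red one at (125,320). Grey steel fits the description. The rack is at (362,228): the long guard, with the larger panel, is at (373,215) in the far slot, and the short one is at (352,205). I'll confirm with an enlarged crop.

```bash
python3 - <<'E'
import cv2
im=cv2.imread("pics/scene0.png")[185:350,200:420]
cv2.imwrite("pics/c1.png",cv2.resize(im,None,fx=3.6,fy=3.6,interpolation=cv2.INTER_CUBIC))
im=cv2.imread("pics/side0.png")[170:335,215:415]
cv2.imwrite("pics/c2.png",cv2.resize(im,None,fx=3.6,fy=3.6,interpolation=cv2.INTER_CUBIC))
E
```

```text
(no output)
```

View pics/c1.png

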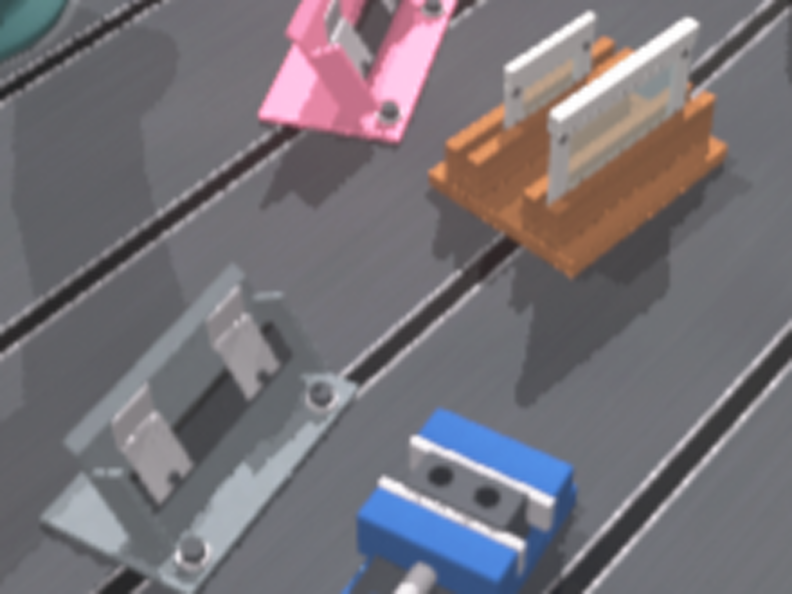

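View pics/c2.png

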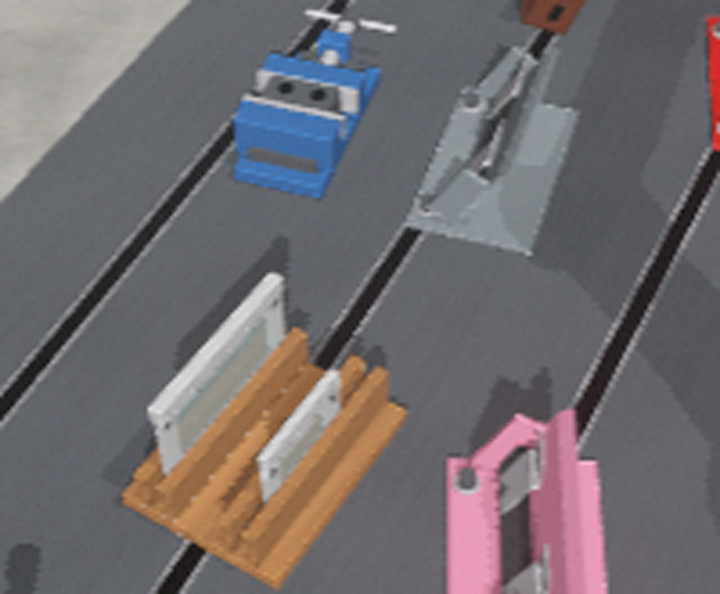

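The crop confirms it: the grey bracket's base corners are at c1 (42,520), (190,590) and (355,385). The long guard's rail runs from c1 (552,118) to (695,22), with the short guard behind it. Next I'll measure.

```bash
cat > h.py <<'E'
import numpy as np
def ray(f,u,v):
    T=f["cam_to_world"]; d=np.array([(u-f["cx"])/f["fx"],-(v-f["cy"])/f["fy"],-1.]); return T[:3,:3]@d,T[:3,3]
def atz(f,u,v,z):
    d,o=ray(f,u,v); return o+d*(z-o[2])/d[2]
def cloud(f):
    v,u=np.mgrid[:480,:640]; z=f["z_map"].astype(float); T=f["cam_to_world"]
    p=np.stack([(u-f["cx"])/f["fx"]*z,-(v-f["cy"])/f["fy"]*z,-z],-1)@T[:3,:3].T+T[:3,3]; p[z==0]=np.nan; return p
E
python3 - <<'E'
from h import *
import cv2
S=dict(np.load("scene0.npz")); D=dict(np.load("side0.npz"))
c1=lambda u,v,z:atz(S,u/3.6+200,v/3.6+185,z); c2=lambda u,v,z:atz(D,u/3.6+215,v/3.6+170,z)
print("bracket scene",*[np.round(c1(*p,.006),4)[:2] for p in((42,520),(190,590),(355,385),(320,392),(190,550))])
print("bracket side -x+y,+x+y,-x-y",*[np.round(c2(*p,.006),4)[:2] for p in((530,252),(408,225),(577,108))])
print("rail scene",*[np.round(c1(*p,.129),4)[:2] for p in((552,118),(695,22))])
print("rail side",*[np.round(c2(*p,.129),4)[:2] for p in((155,408),(278,278))])
print("rack scene",*[np.round(c1(*p,.0),4)[:2] for p in((430,185),(570,275),(725,155))])
for n,F in(("scene",S),("side",D)):
    P=cloud(F); m=(P[...,2]>.108)&(P[...,2]<.14)&(P[...,0]>.35)&(P[...,0]<.9)&(abs(P[...,1]+.05)<.35)
    k,l,st,c=cv2.connectedComponentsWithStats(m.astype(np.uint8))
    for i in range(1,k):
        if st[i,4]>30:
            q=P[l==i]; t=q[q[:,2]>np.percentile(q[:,2],60)]; r=cv2.minAreaRect((t[:,:2]*1000).astype(np.float32)); print(n,st[i],np.median(q,0).round(4),t[:,2].mean().round(4),np.round(r[0],1),np.round(r[1],1),r[2])
    b=P[(P[...,2]>.045)&(P[...,2]<.12)&(P[...,0]>.35)&(P[...,0]<.8)&(P[...,1]<-.1)&(P[...,1]>-.5)]
    if 0: print(b)
E
```

```text
bracket scene [ 0.5069 -0.3342] [ 0.6195 -0.312 ] [ 0.5875 -0.1192] [ 0.5729 -0.1394] [ 0.5979 -0.2905]
bracket side -x+y,+x+y,-x-y [ 0.4687 -0.1345] [ 0.5834 -0.1155] [ 0.5041 -0.3342]
rail scene [0.6048 0.0791] [0.6213 0.2395]
rail side [0.6163 0.24  ] [0.5983 0.0873]
rack scene [0.4916 0.0801] [0.6365 0.0684] [0.653  0.2585]
scene [352 190  42  34 368] [0.6121 0.1512 0.1274] 0.1304 [610.8 160.1] [159.9  14. ] 85.62261962890625
side [256 246  37  44 345] [0.6089 0.1713 0.1284] 0.131 [609.9 166.1] [158.1  13.8] 85.31267547607422
```

```bash
cat >> h.py <<'E'
from scipy.spatial.transform import Rotation as Ro
def G(yaw,lean=0): # guard/bracket frame: yaw deg, lean toward robot deg
    return (Ro.from_euler("z",yaw,degrees=True)*Ro.from_euler("y",-lean,degrees=True)).as_matrix()
K=np.array([[0,1,0],[1,0,0],[0,0,-1.]])
def plan(s,pos,R,mm=45,deg=8):
    R0=np.array(s["orientation"]); d=R0.T@(np.array(pos)-s["ee_pos"]); w=Ro.from_matrix(R0.T@R).as_rotvec(degrees=True)
    n=max(1,int(np.ceil(np.linalg.norm(d)*1000/mm))); m=max(1,int(np.ceil(np.linalg.norm(w)/deg)))
    print(f"SHIFT first {n} rows:",np.round(d/.4/n,4)," then TURN",m,"rows:",np.round(w/30/m,4), "total mm",np.round(d*1000,1),"deg",np.round(w,2))
E
python3 - <<'E'
from h import *
from bench import bot,imaging
f=imaging.grab_frame("wrist"); print(np.round(f["hand_eye"],3).tolist(),f["fx"],f["fy"],f["cx"],f["cy"])
s=bot.read_state(); plan(s,[.47,-.22,.36],G(9.8)@K)
E
```

```text
[[-0.0, 0.953, 0.303, 0.079], [1.0, 0.0, 0.0, -0.0], [0.0, 0.303, -0.953, -0.143], [0.0, 0.0, 0.0, 1.0]] 388.2311930111932 388.2311930111932 321.6834522455894 238.1523514853171
SHIFT first 11 rows: [ 0.0837 -0.0646 -0.0293]  then TURN 11 rows: [-2.000e-04 -1.000e-04 -2.427e-01] total mm [ 368.4 -284.2 -129.1] deg [-7.000e-02 -5.000e-02 -8.011e+01]
```

Call:
{"api": "drive_tool", "payload": {
  "deltas": [
    {"x": 0.09, "y": -0.05, "z": -0.03},
    {"x": 0.09, "y": -0.05, "z": -0.03},
    {"x": 0.09, "y": -0.05, "z": -0.03},
    {"x": 0.09, "y": -0.05, "z": -0.03},
    {"x": 0.09, "y": -0.05, "z": -0.03},
    {"x": 0.09, "y": -0.05, "z": -0.03},
    {"x": 0.09, "y": -0.05, "z": 0, "wz": -0.3},
    {"wz": -0.3},
    {"wz": -0.3},
    {"wz": -0.3},
    {"wz": -0.3},
    {"wz": -0.3}
  ]
}}

```text
validation failed for argument at $.de...
```

```bash
python3 - <<'E'
from h import *
from bench import bot
s=bot.read_state(); print(s["joint_pos"]);plan(s,[.53,-.22,.3],G(9.8)@K)
E
```

```text
[67.83870518 26.82461864 -0.66475847 91.86774914  0.34528168 61.38745411
 -3.22622671]
SHIFT first 12 rows: [ 0.0885 -0.055  -0.0144]  then TURN 11 rows: [-2.000e-04 -1.000e-04 -2.427e-01] total mm [ 424.9 -263.9  -69.1] deg [-7.000e-02 -5.000e-02 -8.011e+01]
```

Call:
{"api": "drive_tool", "payload": {
  "deltas": [
    {"x": 0.0885, "y": -0.055, "z": -0.0144, "wx": 0, "wy": 0, "wz": 0, "jaw": 0},
    {"x": 0.0885, "y": -0.055, "z": -0.0144, "wx": 0, "wy": 0, "wz": 0, "jaw": 0},
    {"x": 0.0885, "y": -0.055, "z": -0.0144, "wx": 0, "wy": 0, "wz": 0, "jaw": 0},
    {"x": 0.0885, "y": -0.055, "z": -0.0144, "wx": 0, "wy": 0, "wz": 0, "jaw": 0},
    {"x": 0.0885, "y": -0.055, "z": -0.0144, "wx": 0, "wy": 0, "wz": 0, "jaw": 0},
    {"x": 0.0885, "y": -0.055, "z": -0.0144, "wx": 0, "wy": 0, "wz": 0, "jaw": 0},
    {"x": 0.0885, "y": -0.055, "z": -0.0144, "wx": 0, "wy": 0, "wz": 0, "jaw": 0},
    {"x": 0.0885, "y": -0.055, "z": -0.0144, "wx": 0, "wy": 0, "wz": 0, "jaw": 0},
    {"x": 0.0885, "y": -0.055, "z": -0.0144, "wx": 0, "wy": 0, "wz": 0, "jaw": 0},
    {"x": 0.0885, "y": -0.055, "z": -0.0144, "wx": 0, "wy": 0, "wz": 0, "jaw": 0},
    {"x": 0.0885, "y": -0.055, "z": -0.0144, "wx": 0, "wy": 0, "wz": 0, "jaw": 0},
    {"x": 0.0885, "y": -0.055, "z": -0.0144, "wx": 0, "wy": 0, "wz": 0, "jaw": 0}
  ]
}}

```text
time: 1.65
ee_pos: [0.5306, -0.2192, 0.3004]
orientation: [[0.942, 0.337, -0.0], [0.337, -0.942, -0.0], [-0.0, -0.0, -1.0]]
force: [0.1, 0.6, 0.5]
opening: 0.0854
gripper_force: 0.0
```

```bash
cat >> h.py <<'E'
def wgrab(name):
    from bench import bot,imaging
    import cv2
    s=bot.read_state(); f=imaging.grab_frame("wrist"); T=np.eye(4); T[:3,:3]=s["orientation"]; T[:3,3]=s["ee_pos"]
    f["cam_to_world"]=T@f["hand_eye"]; np.savez(name+".npz",**f); cv2.imwrite(f"pics/{name}.png",f["pixels"][...,::-1]); return f
E
python3 -c "
from h import *
f=wgrab('w1');P=cloud(f);print(P[240,320],P[0,0],P[479,639])"
```

```text
[ 4.68593611e-01 -2.38651467e-01  2.96563297e-04] [0.59955207 0.10661168 0.05470885] [ 0.5627525 -0.2710812  0.387471 ]
```

View pics/w1.png

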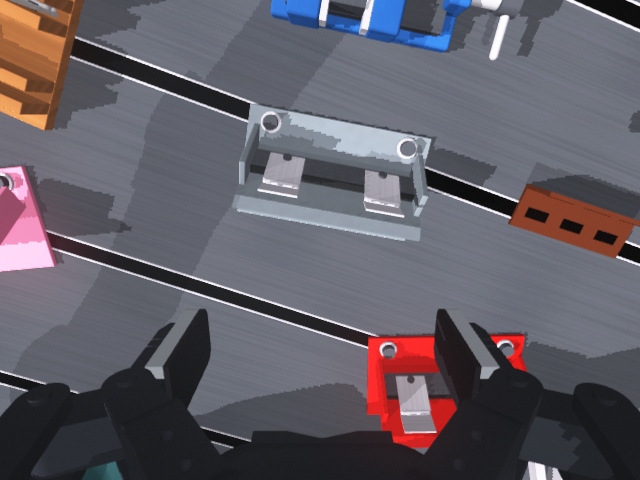

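The grey bracket is at (335,170), with its +x base corners at (250,103) and (433,138). The top lip of the plate runs (235,208)–(418,241), and the leaves are at (283,175) and (382,193). Next I'll fit the geometry from the depth.

```bash
python3 - <<'E'
from h import *
f=dict(np.load("w1.npz"));P=cloud(f)[95:250,225:445].reshape(-1,3); P=P[~np.isnan(P[:,0])]
print("corners",*[np.round(atz(f,u,v,.006),4)[:2] for u,v in((250,103),(433,138))])
from scipy.optimize import minimize
# yaw from lip: high points 
h=P[P[:,2]>.080]; print(len(h),h[:,2].max(), np.percentile(h[:,2],[50,90,98]))
import cv2; r=cv2.minAreaRect((h[:,:2]*1000).astype(np.float32)); print(r)
d=np.linalg.svd(h[:,:2]-h[:,:2].mean(0))[2][0]; print("yaw lip",np.degrees(np.arctan2(-d[0],d[1])))
yaw=9.8; B=(P-[.5455,-.2258,0])@G(yaw)
for lo,hi in((-20,20),(-62,-38),(38,62),(-84,-70),(70,84),(-99,-90),(90,99)):
    q=B[(B[:,1]*1e3>lo)&(B[:,1]*1e3<hi)]*1e3
    print((lo,hi),[(x,int(np.median(z)*10)/10) for x in range(-70,66,4) for z in [q[(abs(q[:,0]-x)<2),2]] if len(z)>3])
E
```

```text
corners [ 0.5897 -0.1164] [ 0.6224 -0.3151]
3448 0.0979189756709598 [0.08576287 0.0896068  0.09674036]
((533.3312377929688, -226.51254272460938), (45.30621337890625, 180.92196655273438), 9.008199691772461)
yaw lip -170.91191353943182
(-20, 20) [(-70, 0.8), (-66, 0.8), (-62, 1.0), (-58, 6.7), (-34, 87.7), (-30, 87.6), (-26, 84.7), (-22, 81.4), (-18, 75.0), (-14, 67.7), (-10, 61.1), (-6, 54.2), (-2, 52.0), (2, 54.2), (6, 50.3), (10, 43.6), (14, 36.5), (18, 14.2), (22, 7.2), (26, 6.9), (30, 6.8), (34, 6.8), (38, 7.1), (42, 6.8), (46, 6.8), (50, 6.9), (54, 6.9), (58, 6.8), (62, 1.2)]
(-62, -38) [(-70, 0.7), (-66, 0.9), (-62, 0.8), (-58, 6.9), (-34, 88.0), (-30, 87.2), (-26, 84.2), (-22, 80.5), (-18, 75.1), (-14, 96.1), (-10, 87.5), (-6, 73.2), (-2, 67.6), (2, 60.8), (6, 53.7), (10, 47.0), (14, 41.4), (18, 13.7), (22, 7.1), (26, 6.8), (30, 6.9), (34, 6.8), (38, 6.8), (42, 6.8), (46, 7.0), (50, 7.0), (54, 6.7), (58, 6.9), (62, 0.9)]
(38, 62) [(-70, 0.8), (-66, 0.7), (-62, 1.0), (-58, 6.6), (-54, 7.4), (-34, 87.2), (-30, 87.9), (-26, 85.1), (-22, 81.9), (-18, 76.1), (-10, 91.5), (-6, 73.8),
[... 719 characters left out ...]
0), (-2, 51.8), (2, 53.9), (6, 52.0), (10, 45.0), (14, 38.3), (18, 30.2), (22, 7.7), (26, 6.9), (30, 6.7), (34, 7.0), (38, 10.0), (42, 17.9), (46, 17.8), (50, 17.8), (54, 10.6), (58, 7.1), (62, 2.1)]
(-99, -90) [(-70, 1.2), (-66, 0.5), (-62, 0.9), (-58, 6.7), (34, 7.1), (38, 6.5), (42, 7.4), (46, 6.8), (50, 6.7), (54, 7.0), (58, 6.7), (62, 0.5)]
(90, 99) [(-70, 0.9), (-66, 1.1), (-62, 0.8), (-58, 5.9), (-54, 7.2), (-30, 88.0), (-26, 85.3), (-22, 82.4), (-18, 77.1), (-14, 70.4), (-10, 69.9), (-6, 72.4), (-2, 75.0), (2, 76.7), (6, 79.1), (10, 81.0), (14, 76.4), (18, 69.7), (22, 61.5), (26, 52.0), (30, 8.4), (34, 7.6), (38, 7.0), (42, 7.2), (46, 7.1), (50, 6.7), (54, 6.9), (58, 6.8), (62, 5.3)]
```

```bash
python3 - <<'E'
from h import *
from scipy.optimize import least_squares
from bench import bot
f=dict(np.load("w1.npz"));P=cloud(f)[95:250,225:445].reshape(-1,3); P=P[~np.isnan(P[:,0])]-[0,0,.0008]
o=np.array([.546,-.2258,.046])
def loc(yaw,x0): return (P-o-G(yaw)@[x0,0,0])@G(yaw,30)
yaw,x0=9.1,0.
for _ in range(5):
    L=loc(yaw,x0); m=(abs(L[:,0]+.0023)<.004)&(L[:,2]>.012)&(L[:,2]<.040)&((abs(L[:,1])<.028)|(abs(abs(L[:,1])-.076)<.005))
    Q=P[m]; r=least_squares(lambda a:((Q-o-G(a[0])@[a[1],0,0])@G(a[0],30))[:,0]*1e3+2.3,[yaw,x0],x_scale=[1,.001],loss="soft_l1"); yaw,x0=r.x
print(m.sum(),yaw,x0*1e3,np.std(r.fun))
L=loc(yaw,x0)*1e3
lip=L[(L[:,2]>45)&(L[:,2]<54)&(L[:,0]<-3)&(L[:,0]>-14)]; print("lip y",np.percentile(lip[:,1],[0.5,99.5]))
ch=L[(L[:,2]>5)&(L[:,2]<28)&(L[:,0]>3)&(L[:,0]<30)&(abs(L[:,1])>72)]; 
print("cheek",*[np.percentile(ch[np.sign(ch[:,1])==k,1],[2,20,50,80,98]).round(1) for k in(-1,1)])
b=L[abs(((P-o)@G(yaw))[:,2]+.040)<.001]; print("base y",np.percentile(b[:,1],[.3,99.7]))
for a in np.arange(-3,7,1): 
    q=L[(abs(L[:,0]-a)<.5)&(abs(L[:,1])<30)&(L[:,2]<12)]; print(a,len(q),np.median(q[:,2]) if len(q) else None,end=";")
plan(bot.read_state(),[.6105,.163,.30],G(-4.7)@K)
E
```

```text
1439 9.133858583524649 0.41932642636173084 0.5269903348751377
lip y [-88.2065447   90.92410669]
cheek [-88.6 -86.6 -83.6 -83.  -74.2] [74.8 85.8 86.7 89.6 91.3]
base y [-97.67706682 100.7891034 ]
-3 182 -37.43737279661437;-2 369 -36.11617219799211;-1 130 -43.39143889673894;0 98 5.142637849219066;1 104 -45.6842374503632;2 102 -46.0264196703465;3 103 -46.70734604305101;4 101 -46.965638724536205;5 198 -12.475105341808723;6 782 -9.234988086804687;SHIFT first 9 rows: [ 0.0557 -0.0908  0.0008]  then TURN 9 rows: [ 2.000e-04 -1.100e-03 -2.413e-01] total mm [ 200.7 -326.7    2.8] deg [ 5.000e-02 -2.900e-01 -6.516e+01]
```

Call:
{"api": "drive_tool", "payload": {
  "deltas": [
    {"x": 0.0557, "y": -0.0908, "z": 0, "wx": 0, "wy": 0, "wz": 0, "jaw": 0},
    {"x": 0.0557, "y": -0.0908, "z": 0, "wx": 0, "wy": 0, "wz": 0, "jaw": 0},
    {"x": 0.0557, "y": -0.0908, "z": 0, "wx": 0, "wy": 0, "wz": 0, "jaw": 0},
    {"x": 0.0557, "y": -0.0908, "z": 0, "wx": 0, "wy": 0, "wz": 0, "jaw": 0},
    {"x": 0.0557, "y": -0.0908, "z": 0, "wx": 0, "wy": 0, "wz": 0, "jaw": 0},
    {"x": 0.0557, "y": -0.0908, "z": 0, "wx": 0, "wy": 0, "wz": 0, "jaw": 0},
    {"x": 0.0557, "y": -0.0908, "z": 0, "wx": 0, "wy": 0, "wz": 0, "jaw": 0},
    {"x": 0.0557, "y": -0.0908, "z": 0, "wx": 0, "wy": 0, "wz": 0, "jaw": 0},
    {"x": 0.0557, "y": -0.0908, "z": 0, "wx": 0, "wy": 0, "wz": 0, "jaw": 0},
    {"x": 0, "y": 0, "z": 0, "wx": 0, "wy": 0, "wz": -0.31, "jaw": 0},
    {"x": 0, "y": 0, "z": 0, "wx": 0, "wy": 0, "wz": -0.31, "jaw": 0},
    {"x": 0, "y": 0, "z": 0, "wx": 0, "wy": 0, "wz": -0.31, "jaw": 0}
  ]
}}

```text
time: 3.2
ee_pos: [0.6085, 0.155, 0.2999]
orientation: [[0.67, 0.742, -0.001], [0.742, -0.67, -0.0], [-0.001, -0.0, -1.0]]
force: [-0.0, -0.7, 0.5]
opening: 0.0855
gripper_force: 0.0
```

Call:
{"api": "drive_tool", "payload": {
  "deltas": [
    {"x": 0, "y": 0, "z": 0, "wx": 0, "wy": 0, "wz": -0.31, "jaw": 0},
    {"x": 0, "y": 0, "z": 0, "wx": 0, "wy": 0, "wz": -0.31, "jaw": 0},
    {"x": 0, "y": 0, "z": 0, "wx": 0, "wy": 0, "wz": -0.31, "jaw": 0},
    {"x": 0, "y": 0, "z": 0, "wx": 0, "wy": 0, "wz": -0.31, "jaw": 0},
    {"x": 0, "y": 0, "z": 0, "wx": 0, "wy": 0, "wz": 0, "jaw": 0},
    {"x": 0, "y": 0, "z": 0, "wx": 0, "wy": 0, "wz": 0, "jaw": 0}
  ]
}}

```text
time: 3.95
ee_pos: [0.6086, 0.1548, 0.3001]
orientation: [[0.094, 0.996, -0.0], [0.996, -0.094, -0.0], [-0.0, -0.0, -1.0]]
force: [-0.3, 0.1, -0.2]
opening: 0.0853
gripper_force: 0.0
```

```bash
python3 - <<'E'
from h import *
import cv2
from bench import bot
f=wgrab("w2"); P=cloud(f); o=np.array([.6105,.163,0])
L=((P-o)@G(-4.7)); m=(abs(L[...,0])<.02)&(L[...,2]>.118)&(L[...,2]<.14)&(abs(L[...,1])<.1)
q=P[m]; print(len(q),np.percentile(q[:,2],[2,20,50,80,98]))
t=q[q[:,2]>np.median(q[:,2])-.004]; print(cv2.minAreaRect((t[:,:2]*1000).astype(np.float32)))
d=np.linalg.svd(t[:,:2]-t[:,:2].mean(0),full_matrices=False)[2][0]; print("yaw",np.degrees(np.arctan(-d[0]/d[1])))
L=(t-o)@G(-4.7)*1e3; print("x",np.percentile(L[:,0],[1,50,99]),"y",np.percentile(L[:,1],[.5,99.5]))
s=bot.read_state(); print(s["ee_pos"],s["joint_pos"])
tb=P[(P[...,2]<.01)]; print("table",np.median(tb[:,2]))
E
```

```text
2809 [0.1281126  0.12910785 0.12974489 0.13036741 0.13131565]
((611.02880859375, 162.84234619140625), (158.7439727783203, 11.836652755737305), 85.00009155273438)
yaw -4.966485574509216
x [-5.30577909  0.72664118  6.72266466] y [-78.21633402  78.58792262]
[0.60863943 0.15486821 0.3002258 ] [  8.2356144   25.86414383 -35.32613586  88.90335203  15.55456233
  70.22607696 -35.01433309]
table 0.0009459932339395682
```

View pics/w2.png

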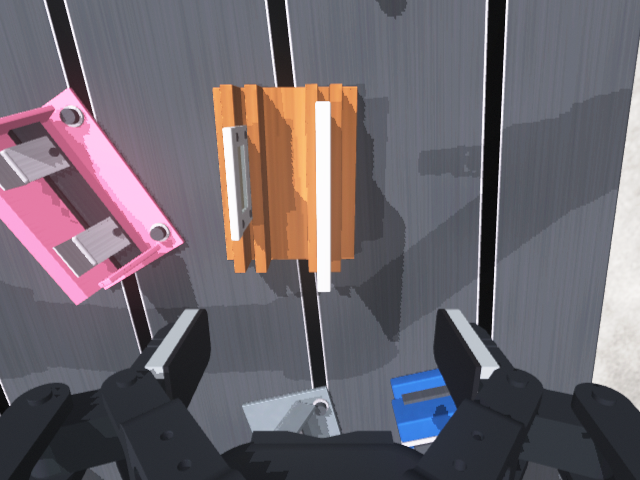

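The long rail is the white bar at (323,105–290). The short guard is at (238,180) and stays. The measured centre is (0.611, 0.163) with yaw −5.0° and top at 0.129, as it should be. Descending to grasp.

Call:
{"api": "drive_tool", "payload": {
  "deltas": [
    {"x": 0.0205, "y": 0.004, "z": 0.05, "wx": 0, "wy": 0, "wz": -0.014, "jaw": 0},
    {"x": 0, "y": 0, "z": 0.06, "wx": 0, "wy": 0, "wz": 0, "jaw": 0},
    {"x": 0, "y": 0, "z": 0.06, "wx": 0, "wy": 0, "wz": 0, "jaw": 0},
    {"x": 0, "y": 0, "z": 0.06, "wx": 0, "wy": 0, "wz": 0, "jaw": 0},
    {"x": 0, "y": 0, "z": 0.06, "wx": 0, "wy": 0, "wz": 0, "jaw": 0},
    {"x": 0, "y": 0, "z": 0.06, "wx": 0, "wy": 0, "wz": 0, "jaw": 0},
    {"x": 0, "y": 0, "z": 0.06, "wx": 0, "wy": 0, "wz": 0, "jaw": 0},
    {"x": 0, "y": 0, "z": 0.05, "wx": 0, "wy": 0, "wz": 0, "jaw": 0},
    {"x": 0, "y": 0, "z": 0.0375, "wx": 0, "wy": 0, "wz": 0, "jaw": 0},
    {"x": 0, "y": 0, "z": 0, "wx": 0, "wy": 0, "wz": 0, "jaw": 100},
    {"x": 0, "y": 0, "z": 0, "wx": 0, "wy": 0, "wz": 0, "jaw": 150},
    {"x": 0, "y": 0, "z": 0, "wx": 0, "wy": 0, "wz": 0, "jaw": 180}
  ]
}}

```text
time: 5.5
ee_pos: [0.6116, 0.1633, 0.1024]
orientation: [[0.084, 0.997, 0.002], [0.997, -0.084, 0.0], [0.001, 0.002, -1.0]]
force: [0.4, -0.4, -0.2]
opening: 0.0321
gripper_force: 0.0
```

Call:
{"api": "drive_tool", "payload": {
  "deltas": [
    {"x": 0, "y": 0, "z": 0, "wx": 0, "wy": 0, "wz": 0, "jaw": 255},
    {"x": 0, "y": 0, "z": 0, "wx": 0, "wy": 0, "wz": 0, "jaw": 255},
    {"x": 0, "y": 0, "z": 0, "wx": 0, "wy": 0, "wz": 0, "jaw": 255},
    {"x": 0, "y": 0, "z": 0, "wx": 0, "wy": 0, "wz": 0, "jaw": 255},
    {"x": 0, "y": 0, "z": 0, "wx": 0, "wy": 0, "wz": 0, "jaw": 255}
  ]
}}

```text
time: 6.12
ee_pos: [0.6115, 0.1632, 0.1022]
orientation: [[0.084, 0.996, 0.001], [0.996, -0.084, 0.0], [0.0, 0.001, -1.0]]
force: [-1.1, -0.5, 6.3]
opening: 0.0108
gripper_force: 59.7
```

Call:
{"api": "drive_tool", "payload": {
  "deltas": [
    {"x": 0, "y": 0, "z": -0.01, "wx": 0, "wy": 0, "wz": 0, "jaw": 255},
    {"x": 0, "y": 0, "z": -0.03, "wx": 0, "wy": 0, "wz": 0, "jaw": 255},
    {"x": 0, "y": 0, "z": -0.05, "wx": 0, "wy": 0, "wz": 0, "jaw": 255},
    {"x": 0, "y": 0, "z": -0.06, "wx": 0, "wy": 0, "wz": 0, "jaw": 255},
    {"x": 0, "y": 0, "z": -0.07, "wx": 0, "wy": 0, "wz": 0, "jaw": 255},
    {"x": 0, "y": 0, "z": -0.08, "wx": 0, "wy": 0, "wz": 0, "jaw": 255},
    {"x": 0, "y": 0, "z": -0.08, "wx": 0, "wy": 0, "wz": 0, "jaw": 255},
    {"x": 0, "y": 0, "z": -0.06, "wx": 0, "wy": 0, "wz": 0, "jaw": 255},
    {"x": 0, "y": 0, "z": -0.03, "wx": 0, "wy": 0, "wz": 0, "jaw": 255},
    {"x": 0, "y": 0, "z": 0, "wx": 0, "wy": 0, "wz": 0, "jaw": 255},
    {"x": 0, "y": 0, "z": 0, "wx": 0, "wy": 0, "wz": 0, "jaw": 255}
  ]
}}

```text
time: 7.5
ee_pos: [0.6104, 0.1627, 0.2883]
orientation: [[0.083, 0.997, -0.002], [0.997, -0.083, -0.001], [-0.001, -0.002, -1.0]]
force: [0.4, -0.3, -2.6]
opening: 0.0109
gripper_force: 58.6
```

```bash
python3 - <<'E'
from h import *
from bench import bot
f=wgrab("w3"); P=cloud(f); s=bot.read_state(); R=np.array(s["orientation"]); 
L=(P-s["ee_pos"])@R*1e3; print(np.round(s["ee_pos"],4),s["force"],s["wrist_torque"])
m=(abs(L[...,1])<9)&(L[...,2]>-50)&(L[...,2]<110)&(abs(L[...,0])>14)&(abs(L[...,0])<90); q=L[m]
for x in range(-85,90,10):
    k=q[abs(q[:,0]-x)<5]
    if len(k)>5: print(x,len(k),np.percentile(k[:,2],[5,50]).round(1),np.percentile(k[:,1],[2,50,98]).round(1))
print(np.percentile(q[:,0],[.5,99.5]))
C=np.array([.5462,-.2243,.046]);Gc=G(9.13,30)
a=C+Gc@[0,0,.062+.088+.040]; plan(s,a,Gc@K); print(a)
E
```

```text
[0.6104 0.1628 0.2881] [ 0.24889243  0.72546797 -3.47018665] [ 0.01029445  0.0607752  -0.00975642]
-35 444 [-28.4 -27.6] [-5.1  0.8  6.4]
-25 706 [-28.5 -27.7] [-5.   0.8  6.3]
-15 442 [-28.4 -27.7] [-4.9  0.5  6.2]
15 587 [-28.6 -27.7] [-5.1  0.8  6.5]
25 1016 [-28.6 -27.6] [-5.   0.7  6.4]
35 1104 [-28.6 -27.7] [-5.2  0.7  6.5]
45 1163 [-28.6 -27.7] [-5.1  0.8  6.4]
55 1272 [-28.7 -27.6] [-5.   0.8  6.5]
65 1378 [-28.7 -27.7] [-5.1  0.8  6.4]
75 1423 [-28.7 -27.6] [-5.   0.8  6.5]
[-35.75458261  79.32981037]
SHIFT first 10 rows: [-0.1035 -0.0309  0.0195]  then TURN 5 rows: [-0.1998  0.0245 -0.0906] total mm [-413.9 -123.8   78.1] deg [-29.98   3.67 -13.59]
[ 0.45240357 -0.23937413  0.21054483]
```

View pics/w3.png

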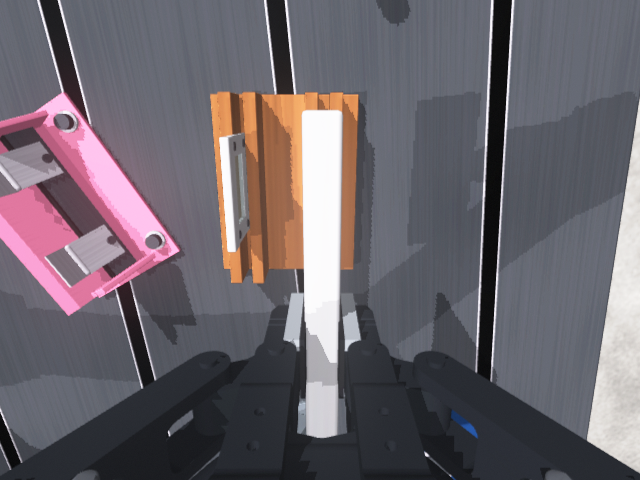

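The guard is held level and square in the fingers: the rail is at (322,110–435) and the short guard is still in the rack. Moving to the bracket.

Call:
{"api": "drive_tool", "payload": {
  "deltas": [
    {"x": -0.05, "y": -0.015, "z": 0, "wx": 0, "wy": 0, "wz": 0, "jaw": 255},
    {"x": -0.1, "y": -0.03, "z": 0, "wx": 0, "wy": 0, "wz": 0, "jaw": 255},
    {"x": -0.11, "y": -0.033, "z": 0.02, "wx": 0, "wy": 0, "wz": 0, "jaw": 255},
    {"x": -0.11, "y": -0.033, "z": 0.02, "wx": 0, "wy": 0, "wz": 0, "jaw": 255},
    {"x": -0.11, "y": -0.033, "z": 0.02, "wx": 0, "wy": 0, "wz": 0, "jaw": 255},
    {"x": -0.11, "y": -0.033, "z": 0.02, "wx": 0, "wy": 0, "wz": 0, "jaw": 255},
    {"x": -0.11, "y": -0.033, "z": 0.02, "wx": 0, "wy": 0, "wz": 0, "jaw": 255},
    {"x": -0.11, "y": -0.033, "z": 0.02, "wx": 0, "wy": 0, "wz": 0, "jaw": 255},
    {"x": -0.11, "y": -0.033, "z": 0.02, "wx": 0, "wy": 0, "wz": 0, "jaw": 255},
    {"x": -0.08, "y": -0.024, "z": 0.02, "wx": 0, "wy": 0, "wz": 0, "jaw": 255},
    {"x": -0.035, "y": -0.012, "z": 0.02, "wx": 0, "wy": 0, "wz": 0, "jaw": 255},
    {"x": 0, "y": 0, "z": 0.0, "wx": 0, "wy": 0, "wz": 0, "jaw": 255}
  ]
}}

```text
time: 9.05
ee_pos: [0.451, -0.2394, 0.2166]
orientation: [[0.085, 0.996, -0.002], [0.996, -0.085, 0.001], [0.001, -0.002, -1.0]]
force: [0.6, 0.2, -1.9]
opening: 0.0109
gripper_force: 58.6
```

Call:
{"api": "drive_tool", "payload": {
  "deltas": [
    {"x": 0, "y": 0, "z": 0, "wx": -0.1, "wy": 0.01225, "wz": -0.0453, "jaw": 255},
    {"x": 0, "y": 0, "z": 0, "wx": -0.2, "wy": 0.0245, "wz": -0.0906, "jaw": 255},
    {"x": 0, "y": 0, "z": 0, "wx": -0.2, "wy": 0.0245, "wz": -0.0906, "jaw": 255},
    {"x": 0, "y": 0, "z": 0, "wx": -0.2, "wy": 0.0245, "wz": -0.0906, "jaw": 255},
    {"x": 0, "y": 0, "z": 0, "wx": -0.2, "wy": 0.0245, "wz": -0.0906, "jaw": 255},
    {"x": 0, "y": 0, "z": 0, "wx": -0.1, "wy": 0.01225, "wz": -0.0453, "jaw": 255},
    {"x": 0, "y": 0, "z": 0, "wx": 0, "wy": 0, "wz": 0, "jaw": 255},
    {"x": 0, "y": 0, "z": 0, "wx": 0, "wy": 0, "wz": 0, "jaw": 255}
  ]
}}

```text
time: 10.05
ee_pos: [0.4529, -0.2383, 0.2179]
orientation: [[-0.16, 0.854, 0.496], [0.987, 0.139, 0.08], [-0.0, 0.502, -0.865]]
force: [-0.0, 0.2, -2.9]
opening: 0.0114
gripper_force: 58.9
```

```bash
cat >> h.py <<'E'
C=np.array([.5460,-.2236,.046]);Gc=G(9.13,30)
def st():
    from bench import bot
    s=bot.read_state(); T=np.array(s["orientation"])@K
    foot=np.array(s["ee_pos"])+T@[0,0,-.0882]
    print("t",s["time"],"guard in channel mm",np.round((Gc.T@(foot-C))*1e3,2),"rot",np.round(Ro.from_matrix(Gc.T@T).as_rotvec(degrees=True),2),"F ch",np.round(Gc.T@s["force"],1),"M",np.round(Gc.T@s["wrist_torque"],2),"open",s["opening"])
    return s
E
python3 - <<'E'
from h import *
s=st(); print(np.round(s["joint_pos"],1)); plan(s,C+Gc@[.0005,0,.19],Gc@K)
f=wgrab("w4")
from bench import imaging
import cv2
P=cloud(f); L=(P-C)@Gc*1e3
# lip & plate as seen now
m=(L[...,2]>42)&(L[...,2]<60)&(abs(L[...,0])<25)&(abs(L[...,1])<110)
print(m.sum())
im=f["pixels"][...,::-1].copy(); g=imaging.grab_frame("side"); np.savez("side4.npz",**g)
cv2.imwrite("pics/m4.png",np.hstack([cv2.resize(im,(400,300)),cv2.resize(g["pixels"][130:280,290:490,::-1],(400,300),interpolation=cv2.INTER_CUBIC)]))
E
```

```text
t 10.05 guard in channel mm [  4.56   0.32 107.77] rot [ 0.04 -0.14  0.08] F ch [-1.4  0.2 -2.5] M [ 0.02  0.86 -0.01] open 0.011370259297766803
[ 78.5  11.8 -45.1 125.8 -28.6  26.6  68.4]
SHIFT first 1 rows: [-0.0007 -0.0097  0.0149]  then TURN 1 rows: [ 0.0047 -0.0012  0.0027] total mm [-0.3 -3.9  6. ] deg [ 0.14 -0.04  0.08]
494
```

View pics/m4.png

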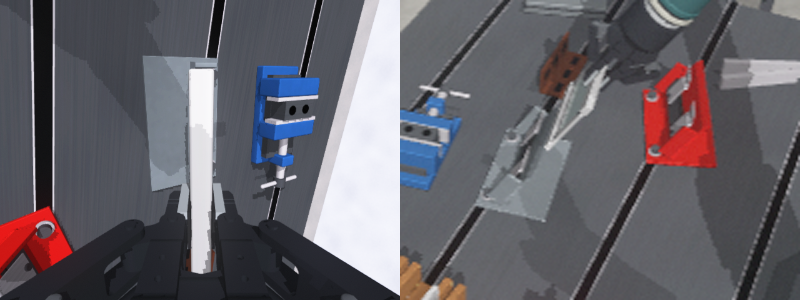

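Left half: the rail at (200,170) is in line with the bracket behind it. Right half: the guard leans over the bracket mouth and is clear of everything. Approaching along the channel.

Call:
{"api": "drive_tool", "payload": {
  "deltas": [
    {"x": -0.0007, "y": -0.0097, "z": 0.01, "wx": 0.0047, "wy": -0.0012, "wz": 0.0027, "jaw": 255},
    {"x": 0, "y": 0, "z": 0.02, "wx": 0, "wy": 0, "wz": 0, "jaw": 255},
    {"x": 0, "y": 0, "z": 0.02, "wx": 0, "wy": 0, "wz": 0, "jaw": 255},
    {"x": 0, "y": 0, "z": 0.02, "wx": 0, "wy": 0, "wz": 0, "jaw": 255},
    {"x": 0, "y": 0, "z": 0.02, "wx": 0, "wy": 0, "wz": 0, "jaw": 255},
    {"x": 0, "y": 0, "z": 0.02, "wx": 0, "wy": 0, "wz": 0, "jaw": 255},
    {"x": 0, "y": 0, "z": 0.01, "wx": 0, "wy": 0, "wz": 0, "jaw": 255},
    {"x": 0, "y": 0, "z": 0, "wx": 0, "wy": 0, "wz": 0, "jaw": 255},
    {"x": 0, "y": 0, "z": 0, "wx": 0, "wy": 0, "wz": 0, "jaw": 255}
  ]
}}

```text
time: 11.28
ee_pos: [0.4726, -0.2362, 0.174]
orientation: [[-0.157, 0.855, 0.494], [0.988, 0.136, 0.079], [0.0, 0.5, -0.866]]
force: [0.0, 0.0, -2.0]
opening: 0.0108
gripper_force: 58.8
```

```bash
python3 -c "
from h import *
st()"
```

```text
t 11.275 guard in channel mm [-0.46 -0.83 59.93] rot [-0.04 -0.01 -0.08] F ch [-1.   0.  -1.7] M [0.02 0.86 0.01] open 0.01081383208575891
```

Call:
{"api": "drive_tool", "payload": {
  "deltas": [
    {"x": 0.002, "y": 0.002, "z": 0.005, "wx": 0, "wy": 0, "wz": 0.0027, "jaw": 255},
    {"x": 0, "y": 0, "z": 0.005, "wx": 0, "wy": 0, "wz": 0, "jaw": 255},
    {"x": 0, "y": 0, "z": 0.005, "wx": 0, "wy": 0, "wz": 0, "jaw": 255},
    {"x": 0, "y": 0, "z": 0.005, "wx": 0, "wy": 0, "wz": 0, "jaw": 255},
    {"x": 0, "y": 0, "z": 0.005, "wx": 0, "wy": 0, "wz": 0, "jaw": 255},
    {"x": 0, "y": 0, "z": 0.005, "wx": 0, "wy": 0, "wz": 0, "jaw": 255},
    {"x": 0, "y": 0, "z": 0.005, "wx": 0, "wy": 0, "wz": 0, "jaw": 255},
    {"x": 0, "y": 0, "z": 0.005, "wx": 0, "wy": 0, "wz": 0, "jaw": 255}
  ]
}}

```text
time: 12.28
ee_pos: [0.4811, -0.2339, 0.1603]
orientation: [[-0.156, 0.855, 0.494], [0.988, 0.134, 0.079], [0.001, 0.5, -0.866]]
force: [-0.5, 0.1, -2.5]
opening: 0.011
gripper_force: 58.8
```

```bash
python3 -c "
from h import *
st()"
```

```text
t 12.275 guard in channel mm [ 0.22  0.07 43.67] rot [-0.03 -0.01 -0.17] F ch [-1.6  0.1 -2. ] M [ 0.04  0.85 -0.03] open 0.010972588105615445
```

Call:
{"api": "drive_tool", "payload": {
  "deltas": [
    {"x": 0, "y": 0, "z": 0.005, "wx": 0, "wy": 0, "wz": -0.0055, "jaw": 255},
    {"x": 0, "y": 0, "z": 0.005, "wx": 0, "wy": 0, "wz": 0, "jaw": 255},
    {"x": 0, "y": 0, "z": 0.005, "wx": 0, "wy": 0, "wz": 0, "jaw": 255},
    {"x": 0, "y": 0, "z": 0.005, "wx": 0, "wy": 0, "wz": 0, "jaw": 255},
    {"x": 0, "y": 0, "z": 0.005, "wx": 0, "wy": 0, "wz": 0, "jaw": 255}
  ]
}}

```text
time: 12.9
ee_pos: [0.486, -0.2331, 0.1517]
orientation: [[-0.158, 0.855, 0.494], [0.987, 0.137, 0.079], [-0.0, 0.5, -0.866]]
force: [-0.7, 0.5, -2.7]
opening: 0.0106
gripper_force: 58.8
```

```bash
python3 -c "
from h import *
st()"
```

```text
t 12.9 guard in channel mm [ 0.25  0.08 33.66] rot [-0.03 -0.01 -0.  ] F ch [-1.9  0.6 -2.1] M [-0.03  0.92  0.05] open 0.01056750378264953
```

Call:
{"api": "drive_tool", "payload": {
  "deltas": [
    {"x": 0, "y": 0, "z": 0.0025, "wx": 0, "wy": 0, "wz": 0, "jaw": 255},
    {"x": 0, "y": 0, "z": 0.0025, "wx": 0, "wy": 0, "wz": 0, "jaw": 255},
    {"x": 0, "y": 0, "z": 0.0025, "wx": 0, "wy": 0, "wz": 0, "jaw": 255},
    {"x": 0, "y": 0, "z": 0.0025, "wx": 0, "wy": 0, "wz": 0, "jaw": 255},
    {"x": 0, "y": 0, "z": 0.0025, "wx": 0, "wy": 0, "wz": 0, "jaw": 255},
    {"x": 0, "y": 0, "z": 0.0025, "wx": 0, "wy": 0, "wz": 0, "jaw": 255}
  ]
}}

```text
time: 13.65
ee_pos: [0.4888, -0.2329, 0.1467]
orientation: [[-0.158, 0.855, 0.494], [0.987, 0.137, 0.079], [-0.001, 0.5, -0.866]]
force: [-4.4, 0.5, 2.9]
opening: 0.0112
gripper_force: 60.0
```

```bash
python3 -c "
from h import *
st()"
```

```text
t 13.65 guard in channel mm [ 0.12 -0.12 27.96] rot [-0.04  0.   -0.  ] F ch [-2.2  1.2  4.7] M [0.19 1.13 0.09] open 0.011170287535026174
```

Call:
{"api": "drive_tool", "payload": {
  "deltas": [
    {"x": 0, "y": 0, "z": 0.0025, "wx": 0, "wy": 0, "wz": 0, "jaw": 255},
    {"x": 0, "y": 0, "z": 0.0025, "wx": 0, "wy": 0, "wz": 0, "jaw": 255},
    {"x": 0, "y": 0, "z": 0.0025, "wx": 0, "wy": 0, "wz": 0, "jaw": 255}
  ]
}}

```text
time: 14.02
ee_pos: [0.4903, -0.2329, 0.1442]
orientation: [[-0.158, 0.855, 0.494], [0.987, 0.137, 0.078], [-0.001, 0.5, -0.866]]
force: [-6.1, -0.8, 6.6]
opening: 0.0111
gripper_force: 60.5
```

```bash
python3 -c "
from h import *
st()"
```

```text
t 14.025 guard in channel mm [ 0.18 -0.42 25.09] rot [-0.07 -0.01 -0.  ] F ch [-2.   0.1  8.8] M [0.13 1.27 0.04] open 0.01111949192659872
```

Call:
{"api": "drive_tool", "payload": {
  "deltas": [
    {"x": 0, "y": 0, "z": 0.0025, "wx": 0, "wy": 0, "wz": 0, "jaw": 255},
    {"x": 0, "y": 0, "z": 0.0025, "wx": 0, "wy": 0, "wz": 0, "jaw": 255},
    {"x": 0, "y": 0, "z": 0.0025, "wx": 0, "wy": 0, "wz": 0, "jaw": 255},
    {"x": 0, "y": 0, "z": 0.0025, "wx": 0, "wy": 0, "wz": 0, "jaw": 255}
  ]
}}

```text
time: 14.52
ee_pos: [0.4923, -0.2325, 0.1406]
orientation: [[-0.158, 0.855, 0.494], [0.987, 0.137, 0.078], [-0.001, 0.5, -0.866]]
force: [-4.5, -1.1, 2.3]
opening: 0.0107
gripper_force: 59.8
```

```bash
python3 -c "
from h import *
st()"
```

```text
t 14.525 guard in channel mm [ 0.17 -0.42 20.94] rot [-0.07 -0.01 -0.01] F ch [-2.9 -0.4  4.3] M [-0.05  1.22  0.11] open 0.010736714857953253
```

Call:
{"api": "drive_tool", "payload": {
  "deltas": [
    {"x": 0, "y": 0, "z": 0.0025, "wx": 0, "wy": 0, "wz": 0, "jaw": 255},
    {"x": 0, "y": 0, "z": 0.0025, "wx": 0, "wy": 0, "wz": 0, "jaw": 255},
    {"x": 0, "y": 0, "z": 0.0025, "wx": 0, "wy": 0, "wz": 0, "jaw": 255},
    {"x": 0, "y": 0, "z": 0.0025, "wx": 0, "wy": 0, "wz": 0, "jaw": 255}
  ]
}}

```text
time: 15.02
ee_pos: [0.4944, -0.2318, 0.1369]
orientation: [[-0.158, 0.855, 0.494], [0.987, 0.137, 0.079], [-0.0, 0.5, -0.866]]
force: [-4.1, -1.8, 1.0]
opening: 0.0114
gripper_force: 59.8
```

```bash
python3 -c "
from h import *
st()"
```

```text
t 15.025 guard in channel mm [ 0.2   0.05 16.71] rot [-0.03 -0.01 -0.01] F ch [-3.3 -1.1  3. ] M [-0.09  1.28  0.07] open 0.011442052453699073
```

Call:
{"api": "drive_tool", "payload": {
  "deltas": [
    {"x": 0, "y": 0, "z": 0.0025, "wx": 0, "wy": 0, "wz": 0, "jaw": 255},
    {"x": 0, "y": 0, "z": 0.0025, "wx": 0, "wy": 0, "wz": 0, "jaw": 255},
    {"x": 0, "y": 0, "z": 0.0025, "wx": 0, "wy": 0, "wz": 0, "jaw": 255},
    {"x": 0, "y": 0, "z": 0.0025, "wx": 0, "wy": 0, "wz": 0, "jaw": 255},
    {"x": 0, "y": 0, "z": 0.0025, "wx": 0, "wy": 0, "wz": 0, "jaw": 255}
  ]
}}

```text
time: 15.65
ee_pos: [0.4968, -0.2313, 0.1326]
orientation: [[-0.159, 0.855, 0.494], [0.987, 0.137, 0.079], [-0.0, 0.5, -0.866]]
force: [-4.7, -1.2, 0.5]
opening: 0.0108
gripper_force: 59.7
```

```bash
python3 -c "
from h import *
st()"
```

```text
t 15.65 guard in channel mm [ 0.14  0.23 11.7 ] rot [-0.01  0.   -0.  ] F ch [-4.  -0.5  2.8] M [-0.01  1.26  0.04] open 0.010762124525351482
```

Call:
{"api": "drive_tool", "payload": {
  "deltas": [
    {"x": 0, "y": 0, "z": 0.0025, "wx": 0, "wy": 0, "wz": 0, "jaw": 255},
    {"x": 0, "y": 0, "z": 0.0025, "wx": 0, "wy": 0, "wz": 0, "jaw": 255},
    {"x": 0, "y": 0, "z": 0, "wx": 0, "wy": 0, "wz": 0, "jaw": 255}
  ]
}}

```text
time: 16.02
ee_pos: [0.4978, -0.231, 0.1306]
orientation: [[-0.159, 0.855, 0.494], [0.987, 0.137, 0.079], [0.0, 0.5, -0.866]]
force: [0.0, -0.1, -4.4]
opening: 0.0111
gripper_force: 58.6
```

```bash
python3 -c "
from h import *
st()"
```

```text
t 16.025 guard in channel mm [0.08 0.38 9.48] rot [ 0.01  0.   -0.01] F ch [-2.2 -0.1 -3.8] M [-0.16  1.19  0.02] open 0.011113697562292118
```

Call:
{"api": "drive_tool", "payload": {
  "deltas": [
    {"x": 0, "y": 0, "z": 0.0025, "wx": 0, "wy": 0, "wz": 0, "jaw": 255},
    {"x": 0, "y": 0, "z": 0.0025, "wx": 0, "wy": 0, "wz": 0, "jaw": 255},
    {"x": 0, "y": 0, "z": 0.0013, "wx": 0, "wy": 0, "wz": 0, "jaw": 255},
    {"x": 0, "y": 0, "z": 0, "wx": 0, "wy": 0, "wz": 0, "jaw": 255}
  ]
}}

```text
time: 16.52
ee_pos: [0.499, -0.2307, 0.1285]
orientation: [[-0.159, 0.855, 0.494], [0.987, 0.137, 0.08], [0.0, 0.5, -0.866]]
force: [2.3, 0.1, -10.5]
opening: 0.0108
gripper_force: 58.3
```

```bash
python3 -c "
from h import *
st()"
```

```text
t 16.525 guard in channel mm [0.09 0.48 6.98] rot [ 0.02  0.   -0.  ] F ch [ -3.3  -0.3 -10.2] M [-0.16  1.2   0.08] open 0.010826684268897418
```

Call:
{"api": "drive_tool", "payload": {
  "deltas": [
    {"x": 0, "y": 0, "z": 0.0013, "wx": 0, "wy": 0, "wz": 0, "jaw": 255},
    {"x": 0, "y": 0, "z": 0.0013, "wx": 0, "wy": 0, "wz": 0, "jaw": 255}
  ]
}}

```text
time: 16.77
ee_pos: [0.4995, -0.2307, 0.1279]
orientation: [[-0.159, 0.855, 0.494], [0.987, 0.138, 0.079], [-0.0, 0.5, -0.866]]
force: [-5.1, 1.0, 1.8]
opening: 0.011
gripper_force: 60.2
```

```bash
python3 -c "
from h import *
st()"
```

```text
t 16.775 guard in channel mm [0.19 0.37 6.25] rot [0.   0.   0.01] F ch [-3.3  1.8  4. ] M [0.33 1.26 0.02] open 0.011008362548419191
```

Call:
{"api": "drive_tool", "payload": {
  "deltas": [
    {"x": 0, "y": 0, "z": 0.0013, "wx": 0, "wy": 0, "wz": 0, "jaw": 255},
    {"x": 0, "y": 0, "z": 0, "wx": 0, "wy": 0, "wz": 0, "jaw": 255}
  ]
}}

```text
time: 17.02
ee_pos: [0.4996, -0.2307, 0.128]
orientation: [[-0.159, 0.855, 0.494], [0.987, 0.138, 0.079], [-0.0, 0.5, -0.866]]
force: [-5.5, 1.2, 3.2]
opening: 0.011
gripper_force: 60.6
```

```bash
python3 -c "
from h import *
st()"
```

```text
t 17.025 guard in channel mm [0.36 0.3  6.24] rot [-0.02  0.    0.02] F ch [-2.9  2.   5.4] M [0.51 1.34 0.  ] open 0.010981664009202249
```

Call:
{"api": "drive_tool", "payload": {
  "deltas": [
    {"x": 0, "y": 0, "z": 0.0025, "wx": 0, "wy": 0, "wz": 0, "jaw": 255},
    {"x": 0, "y": 0, "z": 0, "wx": 0, "wy": 0, "wz": 0, "jaw": 255}
  ]
}}

```text
time: 17.27
ee_pos: [0.4999, -0.2307, 0.128]
orientation: [[-0.159, 0.855, 0.494], [0.987, 0.138, 0.079], [-0.001, 0.5, -0.866]]
force: [-16.9, 2.8, 19.2]
opening: 0.0105
gripper_force: 63.4
```

```bash
python3 -c "
from h import *
st()"
```

```text
t 17.275 guard in channel mm [0.56 0.2  6.17] rot [-0.05  0.01  0.06] F ch [-4.5  5.5 24.7] M [1.04 1.58 0.01] open 0.010523668860012861
```

Call:
{"api": "drive_tool", "payload": {
  "deltas": [
    {"x": 0, "y": 0, "z": -0.003, "wx": 0, "wy": 0, "wz": 0, "jaw": 255},
    {"x": 0, "y": 0, "z": 0, "wx": 0, "wy": 0, "wz": 0, "jaw": 255},
    {"x": 0, "y": 0, "z": 0, "wx": 0, "wy": 0, "wz": 0, "jaw": 215},
    {"x": 0, "y": 0, "z": 0, "wx": 0, "wy": 0, "wz": 0, "jaw": 200},
    {"x": 0, "y": 0, "z": 0, "wx": 0, "wy": 0, "wz": 0, "jaw": 160},
    {"x": 0, "y": 0, "z": 0, "wx": 0, "wy": 0, "wz": 0, "jaw": 120},
    {"x": 0, "y": 0, "z": 0, "wx": 0, "wy": 0, "wz": 0, "jaw": 120},
    {"x": 0, "y": 0, "z": 0, "wx": 0, "wy": 0, "wz": 0, "jaw": 120}
  ]
}}

```text
time: 18.27
ee_pos: [0.4997, -0.2309, 0.1276]
orientation: [[-0.158, 0.855, 0.494], [0.987, 0.137, 0.079], [-0.0, 0.5, -0.866]]
force: [0.2, 0.6, 0.8]
opening: 0.0451
gripper_force: 0.0
```

```bash
python3 -c "
from h import *
st()"
```

```text
t 18.275 guard in channel mm [0.27 0.05 5.9 ] rot [-0.03 -0.01 -0.  ] F ch [0.6 0.6 0.6] M [0.06 0.54 0.04] open 0.04512152144520026
```

Call:
{"api": "drive_tool", "payload": {
  "deltas": [
    {"x": 0, "y": 0, "z": -0.01, "wx": 0, "wy": 0, "wz": 0, "jaw": 120},
    {"x": 0, "y": 0, "z": -0.025, "wx": 0, "wy": 0, "wz": 0, "jaw": 120},
    {"x": 0, "y": 0, "z": -0.04, "wx": 0, "wy": 0, "wz": 0, "jaw": 120},
    {"x": 0, "y": 0, "z": -0.04, "wx": 0, "wy": 0, "wz": 0, "jaw": 120},
    {"x": 0, "y": 0, "z": -0.025, "wx": 0, "wy": 0, "wz": 0, "jaw": 120},
    {"x": 0, "y": 0, "z": -0.02, "wx": 0, "wy": 0, "wz": 0, "jaw": 120},
    {"x": 0, "y": 0, "z": 0, "wx": 0, "wy": 0, "wz": 0, "jaw": 255},
    {"x": 0, "y": 0, "z": 0, "wx": 0, "wy": 0, "wz": 0, "jaw": 255},
    {"x": 0, "y": 0, "z": 0, "wx": 0, "wy": 0, "wz": 0, "jaw": 255},
    {"x": 0, "y": 0, "z": 0, "wx": 0, "wy": 0, "wz": 0, "jaw": 255},
    {"x": 0, "y": 0, "z": 0, "wx": 0, "wy": 0, "wz": 0, "jaw": 255}
  ]
}}

```text
time: 19.65
ee_pos: [0.4681, -0.2358, 0.1829]
orientation: [[-0.159, 0.855, 0.494], [0.987, 0.137, 0.079], [0.0, 0.5, -0.866]]
force: [-0.0, 0.9, 0.9]
opening: -0.0002
gripper_force: 0.0
```

```bash
python3 - <<'E'
from h import *
import cv2
s=st(); f=wgrab("w5"); P=cloud(f); L=(P-C)@Gc*1e3
m=(abs(L[...,0])<12)&(L[...,2]>110)&(L[...,2]<130)&(abs(L[...,1])<90); q=L[m]
for y in range(-75,80,15):
    k=q[abs(q[:,1]-y)<7]
    if len(k)>10: print(y,len(k),np.percentile(k[:,2],[10,50,90]).round(1),np.percentile(k[:,0],[5,50,95]).round(1))
print("y",np.percentile(q[:,1],[.5,99.5])); 
E
```

```text
t 19.65 guard in channel mm [ 0.18  0.29 69.74] rot [ 0. -0. -0.] F ch [0.5 0.9 0.7] M [0.02 0.55 0.02] open -0.00019248213434411025
-75 93 [120.9 121.5 122.2] [-1.3  0.9  3.7]
0 608 [120.6 121.5 122.3] [-5.1 -0.   5.5]
15 640 [120.7 121.5 122.3] [-4.9  0.   5.4]
30 700 [120.6 121.5 122.3] [-5.2  0.1  5.7]
45 774 [120.5 121.4 122.3] [-5.1  0.1  5.7]
60 803 [120.6 121.5 122.3] [-4.9  0.6  5.6]
75 741 [120.6 121.4 122.4] [-5.2  0.2  5.5]
y [-77.69210898  79.1431422 ]
```

View pics/w5.png

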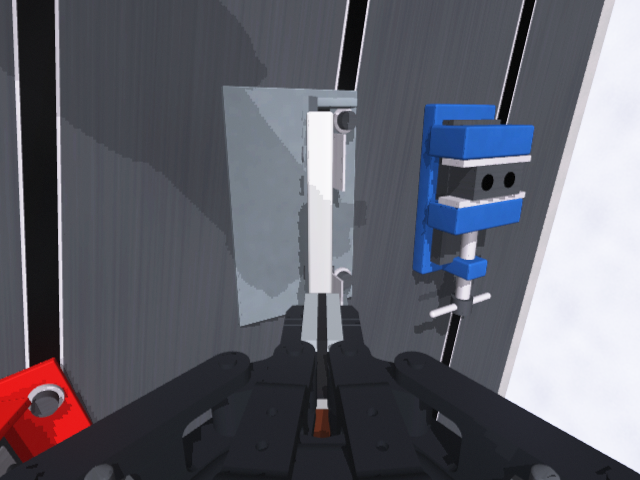

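The guard stands level: the rail at (319,112–292) is uniformly 120.7 mm up the channel, so the ledge is at about 5.7 mm. Now the fingertip push.

Call:
{"api": "drive_tool", "payload": {
  "deltas": [
    {"x": 0.001, "y": 0, "z": 0.02, "wx": 0, "wy": 0, "wz": 0, "jaw": 255},
    {"x": 0, "y": 0, "z": 0.03, "wx": 0, "wy": 0, "wz": 0, "jaw": 255},
    {"x": 0, "y": 0, "z": 0.02, "wx": 0, "wy": 0, "wz": 0, "jaw": 255},
    {"x": 0, "y": 0, "z": 0.01, "wx": 0, "wy": 0, "wz": 0, "jaw": 255},
    {"x": 0, "y": 0, "z": 0.005, "wx": 0, "wy": 0, "wz": 0, "jaw": 255},
    {"x": 0, "y": 0, "z": 0, "wx": 0, "wy": 0, "wz": 0, "jaw": 255}
  ]
}}

```text
time: 20.45
ee_pos: [0.4849, -0.2328, 0.1536]
orientation: [[-0.158, 0.855, 0.494], [0.987, 0.137, 0.079], [-0.0, 0.5, -0.866]]
force: [-0.2, 0.9, 0.4]
opening: 0.0001
gripper_force: 0.0
```

```bash
python3 -c "
from h import *
st()"
```

```text
t 20.45 guard in channel mm [ 0.27  0.53 35.85] rot [-0.02 -0.01 -0.  ] F ch [0.2 0.9 0.3] M [ 0.04  0.55 -0.01] open 0.00011160628458897398
```

Call:
{"api": "drive_tool", "payload": {
  "deltas": [
    {"x": 0, "y": 0, "z": 0.0025, "wx": 0, "wy": 0, "wz": 0, "jaw": 255},
    {"x": 0, "y": 0, "z": 0.0025, "wx": 0, "wy": 0, "wz": 0, "jaw": 255},
    {"x": 0, "y": 0, "z": 0, "wx": 0, "wy": 0, "wz": 0, "jaw": 255}
  ]
}}

```text
time: 20.82
ee_pos: [0.4858, -0.2328, 0.1519]
orientation: [[-0.158, 0.855, 0.494], [0.987, 0.137, 0.079], [-0.0, 0.5, -0.866]]
force: [-0.6, 0.3, 0.0]
opening: -0.0002
gripper_force: 0.0
```

```bash
python3 -c "
from h import *
st()"
```

```text
t 20.825 guard in channel mm [ 0.23  0.42 33.97] rot [-0.03 -0.01 -0.  ] F ch [-0.4  0.4  0.3] M [ 0.01  0.53 -0.  ] open -0.00016201346109230423
```

Call:
{"api": "drive_tool", "payload": {
  "deltas": [
    {"x": 0, "y": 0, "z": 0.0025, "wx": 0, "wy": 0, "wz": 0, "jaw": 255},
    {"x": 0, "y": 0, "z": 0.0015, "wx": 0, "wy": 0, "wz": 0, "jaw": 255},
    {"x": 0, "y": 0, "z": 0, "wx": 0, "wy": 0, "wz": 0, "jaw": 255}
  ]
}}

```text
time: 21.2
ee_pos: [0.4863, -0.2328, 0.1512]
orientation: [[-0.158, 0.855, 0.494], [0.987, 0.138, 0.078], [-0.001, 0.5, -0.866]]
force: [-9.7, 1.5, 14.8]
opening: 0.0001
gripper_force: 8.7
```

Call:
{"api": "drive_tool", "payload": {
  "deltas": [
    {"x": 0, "y": 0, "z": 0.001, "wx": 0, "wy": 0, "wz": 0, "jaw": 255},
    {"x": 0, "y": 0, "z": 0, "wx": 0, "wy": 0, "wz": 0, "jaw": 255}
  ]
}}

```text
time: 21.45
ee_pos: [0.4865, -0.2328, 0.1512]
orientation: [[-0.159, 0.855, 0.494], [0.987, 0.138, 0.078], [-0.001, 0.5, -0.866]]
force: [-13.7, 2.1, 20.6]
opening: -0.0
gripper_force: 12.4
```

```bash
python3 -c "
from h import *
st()"
```

```text
t 21.45 guard in channel mm [ 0.47  0.23 33.03] rot [-0.07  0.01  0.03] F ch [-1.1  4.2 24.4] M [ 0.88  0.83 -0.03] open -2.5404996090555673e-05
```

Call:
{"api": "drive_tool", "payload": {
  "deltas": [
    {"x": 0, "y": 0, "z": -0.002, "wx": 0, "wy": 0, "wz": 0, "jaw": 255},
    {"x": 0, "y": 0, "z": 0, "wx": 0, "wy": 0, "wz": 0, "jaw": 255},
    {"x": 0, "y": 0, "z": 0, "wx": 0, "wy": 0, "wz": 0, "jaw": 255},
    {"x": 0, "y": 0, "z": 0, "wx": 0, "wy": 0, "wz": 0, "jaw": 255}
  ]
}}

```text
time: 21.95
ee_pos: [0.4863, -0.2329, 0.1512]
orientation: [[-0.158, 0.855, 0.494], [0.987, 0.137, 0.079], [-0.001, 0.5, -0.866]]
force: [-6.5, 1.0, 11.0]
opening: 0.0003
gripper_force: 6.1
```

Call:
{"api": "drive_tool", "payload": {
  "deltas": [
    {"x": 0, "y": 0, "z": -0.005, "wx": 0, "wy": 0, "wz": 0, "jaw": 255},
    {"x": 0, "y": 0, "z": -0.02, "wx": 0, "wy": 0, "wz": 0, "jaw": 255},
    {"x": 0, "y": 0, "z": -0.04, "wx": 0, "wy": 0, "wz": 0, "jaw": 255},
    {"x": 0, "y": 0, "z": -0.06, "wx": 0, "wy": 0, "wz": 0, "jaw": 255},
    {"x": 0, "y": 0, "z": -0.06, "wx": 0, "wy": 0, "wz": 0, "jaw": 255},
    {"x": 0, "y": 0, "z": -0.04, "wx": 0, "wy": 0, "wz": 0, "jaw": 255},
    {"x": 0, "y": 0, "z": 0, "wx": 0, "wy": 0, "wz": 0, "jaw": 255},
    {"x": 0, "y": 0, "z": 0, "wx": 0, "wy": 0, "wz": 0, "jaw": 255}
  ]
}}

```text
time: 22.95
ee_pos: [0.4419, -0.2397, 0.2285]
orientation: [[-0.158, 0.855, 0.494], [0.987, 0.137, 0.079], [-0.0, 0.5, -0.866]]
force: [0.6, 0.9, -0.1]
opening: -0.0002
gripper_force: 0.0
```

```bash
python3 - <<'E'
from h import *
import cv2
from bench import imaging
s=st(); f=wgrab("w6"); P=cloud(f); L=(P-C)@Gc*1e3
m=(abs(L[...,0])<12)&(L[...,2]>100)&(L[...,2]<140)&(abs(L[...,1])<90); q=L[m]
for y in range(-75,80,30):
    k=q[abs(q[:,1]-y)<7]
    if len(k)>10: print(y,len(k),np.percentile(k[:,2],[10,50,90]).round(1),np.percentile(k[:,0],[5,50,95]).round(1))
g=imaging.grab_frame("scene")["pixels"][170:370,190:430,::-1]; cv2.imwrite("pics/s6.png",cv2.resize(g,(720,600),interpolation=cv2.INTER_CUBIC))
E
```

```text
t 22.95 guard in channel mm [-3.0000e-02  6.5000e-01  1.2249e+02] rot [-0.02  0.01 -0.01] F ch [ 0.6  0.8 -0.5] M [ 0.    0.56 -0.01] open -0.0001905020963570941
-15 362 [120.8 121.6 122.4] [-5.1  0.   5.8]
15 421 [120.6 121.5 122.5] [-5.4  0.1  5.6]
45 459 [120.6 121.5 122.3] [-4.8  0.7  5.6]
75 456 [120.5 121.5 122.4] [-5.   0.2  5.4]
```

View pics/s6.png

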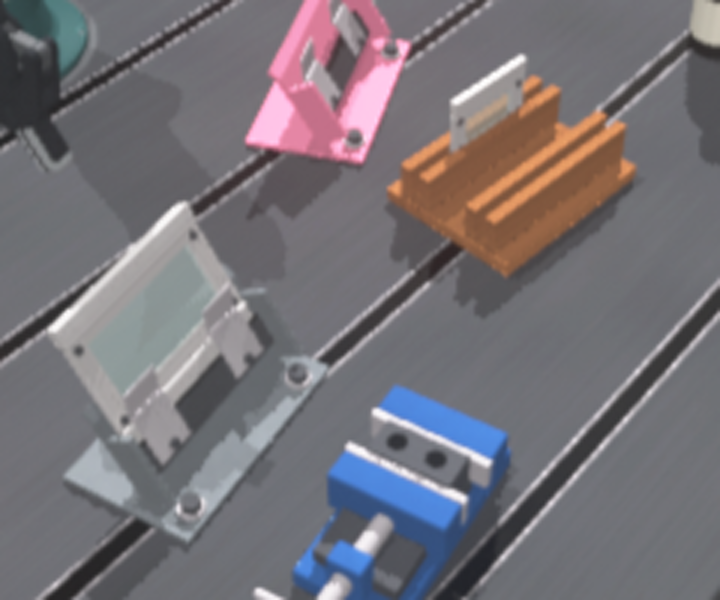

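The guard is in the grey bracket at (150,320), behind both leaves at (155,415) and (235,330). The short guard is still in the rack at (490,100), and the robot is clear.

```bash
python3 -c "
from bench import hand_in
print(hand_in())"
```

```text
the job is handed in; nothing more can be done
None
```

The long guard is clipped into the grey bracket and stands home, level on the ledge about 6 mm up the channel. It did not shift under the fingertip push, which peaked at about 24 N rather than 10 N before I eased it back to about 12 N and withdrew. The short guard is still in the rack, nothing else was moved, and I handed the job in at about 23 s.

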